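# Take the glued drawer out of its vise and lay it ready for the dominoes

## Robot

A 6-joint arm with a two-finger parallel gripper is mounted at the origin on the work surface. World frame = base frame: x ahead of the robot, y to its left, z up, the work surface at z = 0. Lengths are in m, angles in rad, forces in N, time in s.
With the tool pointing down it reaches from about 0.35 to 0.975 m from the base axis. Payload 4.9 kg.
Tool frame: the origin (TCP) lies at the very end of the fingers, on their centre line; the grasp point (between the pads) lies 19 mm behind it (ctrl.tcp_to_grasp is the z of the grasp point in the tool frame, in m); z points along the fingers, y is the line along which they close (so a half turn about z gives the same grasp; the last joint's range is limited). The gripper opens to 85 mm and grips with 20 to 120 N. Pads are 22 mm wide; open, the fingers measure 114 mm over their backs; the gripper's body (76 mm by 85 mm) begins 54 mm behind the grasp point. The pads swing forward as they close: fully open they stand 13 mm farther back than shut.
Start: joints at [1.219, 0.053, 1.613, -0, 1.476, -0.119], TCP at [0.144, 0.608, 0.231] pointing down, gripper open.
Joint ranges: [-3.01, 3.01], [-1.01, 2.22], [0.06, 2.58], [-1.02, 4.17], [0.09, 2.62], [-3.14, 3.14]. Speed limits (rad/s): [2.57, 2.57, 3.14, 3.14, 3.14, 3.14].

## Interface

Orientations are given as a rotation vector (axis times angle).
In Python, from station import ctrl, eyes, job, nets gives the robot as it stands. The module is installed in compiled form; this text tells all that it offers.
- The arm moves only by the tool jog_arm, never from a script. Its argument "commands" is one flat list of numbers, 7 for each row, row after row: the shift along the tool's x, y, z each as a share of 0.06 m, from -1 to 1, then the turn, a rotation vector about the tool's x, y, z each as a share of 0.1 rad, from -1 to 1, then the finger opening in mm, from 0 to 85.4. In form: [x, y, z, ax, ay, az, grip, x, y, z, ax, ay, az, grip, ...]. A call has 1 to 20 rows; each row shifts and turns the commanded pose from where the row before left it, along the tool's axes as they then stand; what a row does not reach is not made up. A row lasts 1/8 s, in which the tool goes at most 62.5 mm and 10.7 degrees, less where a joint would pass 70% of its speed; a pose out of reach is approached as far as the arm can. A call with a number of a shift or a turn outside -1 to 1 is refused whole. A call with a gripper value outside its range is refused whole. The fingers move at their own pace and stop on an object; "newtons" is the grip in N (left out, the last holds). Time passes only in rows, so rows that do not move let the fingers close. It gives the time, the measured TCP pose, the force, the opening and the grip force at its end, in the units of the state.
- ctrl.get_obs(): the state, without advancing time (a new reading comes with each control period).
- eyes.get_image(name): name is "scene" or "side" or "wrist"; returns a dict with "image" (420x560x3 uint8, red, green, blue), "z_map" (420x560 float32, m along the optical axis (not along the pixel's ray), 0 where there is no reading), "K" (3x3 intrinsics, pixels), "cam_to_world" (4x4, takes a point from camera to world coordinates). Camera axes: x right, y up, looking along -z (the intrinsics and any distortion apply to the point x, -y, -z); pixel columns grow to the right and rows downward; lengths in m; the calibration is good to about 2 mm. A picture is of the moment at which its call begins.
- job.finish_job(): hands the job in; it is judged then, once.
Trained networks look in the newest picture that a camera, given by its name, has taken for a name from the list of things; names that differ only in an ending like _2 or _b are one class to them, and where a whole thing is asked for, a point or a joint stands for the part that bears it (a point fixed in the world has none). Each returns a list of dicts, best first, with "p" (0 to 1); they miss things now and then, are a little off and sometimes report something else, mostly with a low value. They report only what shows in the picture. A call takes as long as a camera call. They do not tell look-alikes from the thing itself.
- nets.silhouettes(camera, name): "mask" (420x560 bool, what is visible of it) and "bbox" ([left, top, right, bottom] in pixels, round what is visible of it).
The state is a dict: "t": time; "q": joint angles; "dq": joint speeds; "effort": joint torques, N m; "tool_pos": TCP position; "tool_rot": TCP orientation; "contact_force": force on the tool from outside, world axes, zero at the start; "wrist_torque": the same for the moment, N m; "opening": finger opening in m; "grip_force": force on a finger pad.
Only numpy, scipy, OpenCV 4.12 (cv2) and the standard library are available. Lean on these libraries where they do the work, as an engineer would, in place of code of your own. Each camera call takes 0.05 s, during which the arm holds its last target. There are 200 camera calls.

## Task

The glue on the dominoes table's little drawer has set. Throw the red lever of the gluing vise right back so that its jaw opens, lift the drawer out and stand it on its back end on the round cork mat, knob up, and let go; then take hold of it again and lay it down on the mat right way up, open side up, somewhere near the middle, and leave it there. Let it neither drop nor topple, leave the vise open, and leave the glass, the cup on its coaster and the loose domino alone.

Things in the scene. Friction and masses are not known exactly. Their poses are not given: they have to be found in the camera images.
- vise: wooden gluing vise, fixed. Base board 150 (x) by 300 (y) by 18 mm high, y from -165 to +135 mm; origin on the table, y along the slide, z up. Fixed cheek at y -157 to -137 mm, 110 wide, top 124 mm above the table; the sliding jaw is a like cheek, 64 mm from it when closed, on two guide bars. A steel toggle clamp (62 wide, 92 mm high) at y -16 to +112 mm drives the jaw
- vise_seat (a point): point on top of the vise's base board, 18 mm above the table, midway between the closed cheeks: where the middle of the drawer's back end stands at the start; axes as the vise, 105 mm along -y from the vise's origin
- jaw (a joint): opening of the sliding jaw in m, along the vise's +y: 0 closed on the drawer, 0.034 fully open. Only the lever moves it: the toggle is at dead centre when closed, so the jaw itself cannot be pulled open
- lever (a joint): swing of the lever in rad: 0 to 0.06 at the start, locked, lever upright; 1.6 at its stop: lever lying back level, pointing along the vise's +y, jaw fully open. The jaw opens 7 mm at 0.6, 17 mm at 1.0, 29 mm at 1.4 rad. It drags (about 5 N at the grip) and stays where it is left
- lever_pivot (a point): axis of the lever, 72 mm above the table and 96 mm along +y from the vise's origin; the lever turns about the vise's x axis in the vise's y-z plane, from upright towards +y
- lever_grip (a point): middle of the outer part of the lever's red grip, 92 mm from the pivot. The grip is 20 mm wide (along the vise's x), 24 mm the other way, and reaches from 46 to 122 mm from the pivot
- drawer: open wooden drawer, 50 (x) by 64 (y) by 120 (z) mm, about 0.25 kg, standing between the vise's cheeks on the base board. Origin: middle of its back end. z: towards its front and knob; x: out of its open side (floor board at x -25 mm, rims at +25 mm); y: across its flat side walls (+-32 mm), which the cheeks hold. At the start its axes lie along the vise's; laid right way up its x points up
- drawer_mid (a point): middle of the drawer, 60 mm from its back end; axes as the drawer
- drawer_knob (a point): end part of the drawer's knob, on its axis, 22 mm out from the drawer's front face. The knob is a bar 14 mm thick (along the drawer's y), 34 mm long (along x), from 5 to 27 mm out from the front, on a flat rosette 34 mm in diameter and 5 mm thick. It takes the drawer's weight
- mat: round cork mat, 240 mm in diameter, 4 mm thick, lying fixed on the table; origin at the middle of its underside
- glass: empty amber glass, 72 mm in diameter, 105 mm high, loose; origin at the middle of its foot; leave alone
- cup: grey ceramic mug, 80 mm in diameter, 85 mm high, handle to its +y, standing on the coaster; origin at the middle of its foot; leave alone
- coaster: round stainless steel coaster, 100 mm in diameter, 5 mm thick, loose; origin at the middle of its underside; leave alone
- domino: one bone-white plastic domino, 48 by 24 by 9 mm, lying loose; origin at the middle of its underside; leave alone
Mind the look-alikes: they are no part of the job. Leave any turquoise look-alike of the drawer alone.

How it is judged:
On the way, in this order (a step that is already met when the one before it is completed fails the run):
1. the lever has been thrown back and the jaw stands open by at least 28 mm (value of joint jaw above 0.028 m), for 0.2 s.
2. the drawer has been lifted at least 50 mm off the vise's board (z of drawer in the frame of vise_seat above 0.05 m), for 0.1 s.
3. the drawer stands on its back end on the mat, knob up, still and let go (angle between drawer's own z axis and vertical below 0.1 rad and height (world z) of drawer below 0.012 m and horizontal distance between drawer and mat below 0.085 m and linear speed of drawer below 0.03 m/s and contact force between the fingers and drawer below 0.1 N), for 0.2 s.
At the end, for the whole second after the job is handed in: the drawer lies right way up (open side up within 0.1 rad) flat on the cork mat, at rest, its middle within 60 mm of the mat's middle, and the vise's jaw is still open by at least 28 mm (angle between drawer's own x axis and vertical below 0.1 rad and height (world z) of drawer_mid below 0.035 m and horizontal distance between drawer_mid and mat below 0.06 m and linear speed of drawer below 0.02 m/s and value of joint jaw above 0.028 m); the robot touches nothing.
It fails at once if the drawer topples (turns faster than 6 rad/s) (angular speed of drawer above 6 rad/s).
It fails at once if the drawer is dropped or flung (moves faster than 0.8 m/s) (linear speed of drawer above 0.8 m/s).
It fails at once if the glass is moved or tipped (distance of glass from where it was at the start of the episode above 0.015 m or angle between glass's own z axis and vertical above 0.3 rad).
It fails at once if the cup or its coaster is moved or tipped (distance of any of cup, coaster from where it was at the start of the episode above 0.015 m or angle between cup's own z axis and vertical above 0.3 rad).
It fails at once if the loose domino is moved (distance of domino from where it was at the start of the episode above 0.015 m).
It also fails if it takes over 61 s, if anything falls off the work surface, if the arm or the gripper's body presses on something with over 40 N, if the wrist force passes 120 N, or if a joint passes its speed limit or range.

## Working session

There is one attempt and no reset: what is moved stays moved. The work goes in short steps, Python scripts to look and compute and a tool call to move; the robot and the scene stay as the last step left them, time stands still between calls to the robot, and variables do not carry over. Pictures are saved under pics/ and viewed, at most 10 in all, crops included, and the job is handed in when it is done.

Besides the shell and the picture viewer there is one more tool, called after "Call:" in YAML: its name, and indented under it one key for each argument. jog_arm: Moves the arm, as the interface text tells. Shift numbers are shares of 0.06 m and turn numbers shares of 0.1 rad, none past 1 either way. Its arguments: {"type":"object","properties":{"commands":{"type":"array","items":{"type":"number"}},"newtons":{"type":"number"}},"required":["commands"]}

```bash
mkdir -p pics; cat > h.py <<'E'
import numpy as np, cv2
from scipy.spatial.transform import Rotation as R
from station import ctrl, eyes, job, nets
def cloud(d):
    z=d["z_map"]; K=d["K"]; v,u=np.mgrid[:z.shape[0],:z.shape[1]]
    x=(u-K[0,2])/K[0,0]*z; y=(v-K[1,2])/K[1,1]*z
    p=np.stack([x,-y,-z],-1)@d["cam_to_world"][:3,:3].T+d["cam_to_world"][:3,3]
    p[z==0]=np.nan
    return p
def save(n,d): cv2.imwrite(f"pics/{n}.png",d["image"][...,::-1])
E
python3 - <<'E'
from h import *
ims=[]
for c in ["scene","side"]:
    d=eyes.get_image(c); ims.append(d); save(c,d); np.savez(f"{c}.npz",**d)
    p=cloud(d)
    for n in ["vise","drawer","lever_grip","mat","glass","cup","coaster","domino"]:
        for s in nets.silhouettes(c,n)[:3]:
            q=p[s["mask"]]; q=q[~np.isnan(q[:,0])]
            print(c,n,round(s["p"],2),s["bbox"],len(q),np.round(np.median(q,0),3) if len(q) else "",np.round(np.percentile(q,[2,98],0),3).tolist() if len(q) else "")
print(ctrl.get_obs(),ctrl.tcp_to_grasp)
E
```

```text
scene vise 0.93 [278.1, 157.6, 420.1, 258.7] 6587 [0.511 0.205 0.039] [[0.434, 0.033, 0.007], [0.563, 0.32, 0.173]]
scene drawer 0.75 [392.0, 158.8, 422.9, 208.8] 562 [0.497 0.289 0.148] [[0.274, 0.263, 0.001], [0.502, 0.306, 0.195]]
scene drawer 0.71 [326.7, 220.3, 366.6, 290.6] 2312 [0.677 0.169 0.086] [[0.635, 0.134, 0.004], [0.689, 0.205, 0.147]]
scene drawer 0.59 [295.4, 157.1, 329.8, 220.4] 1685 [0.476 0.086 0.083] [[0.444, 0.056, 0.024], [0.503, 0.119, 0.166]]
scene lever_grip 0.57 [392.8, 161.8, 423.8, 201.1] 464 [0.498 0.289 0.151] [[0.488, 0.269, 0.081], [0.502, 0.301, 0.195]]
scene mat 0.82 [101.7, 181.7, 206.1, 243.3] 5426 [ 0.525 -0.276  0.005] [[0.41, -0.385, 0.002], [0.626, -0.171, 0.008]]
scene glass 0.63 [214.6, 258.9, 255.6, 325.1] 2087 [ 0.788 -0.014  0.072] [[0.739, -0.047, 0.002], [0.807, 0.017, 0.107]]
scene cup 0.88 [144.1, 253.5, 192.0, 315.0] 2335 [ 0.782 -0.155  0.059] [[0.732, -0.193, 0.011], [0.81, -0.117, 0.092]]
scene coaster 0.73 [140.4, 286.6, 198.2, 319.5] 544 [ 0.795 -0.125  0.006] [[0.734, -0.198, -0.0], [0.819, -0.105, 0.012]]
scene domino 0.6 [327
[... 1504 characters left out ...]
.806, -0.116, 0.091]]
{'t': 0.9, 'q': array([ 1.21900847e+00,  5.26856691e-02,  1.61289982e+00,  1.41359156e-05,
        1.47603306e+00, -1.18975427e-01]), 'dq': array([-0.00057835,  0.00026839,  0.00184484,  0.00048093,  0.00108583,
        0.00011363]), 'effort': array([-1.07229283e-03, -3.93672359e+01, -3.70473218e+01, -1.26201012e-04,
        4.43562294e-04,  1.68637490e-05]), 'tool_pos': array([0.14416818, 0.60811708, 0.23131257]), 'tool_rot': array([-3.64875370e-01, -3.12031191e+00,  3.44113127e-05]), 'contact_force': array([-0.36041227, -0.24779332,  0.01494418]), 'wrist_torque': array([-0.03202455,  0.00328686,  0.03626904]), 'grip_force': 0.0, 'opening': 0.08529410989538393} -0.0187
```

```bash
python3 - <<'E'
from h import *
a=cv2.imread("pics/scene.png")[120:350,80:440];b=cv2.imread("pics/side.png")[120:420,170:490]
cv2.imwrite("pics/both.png",np.hstack([cv2.resize(a,(440,281)),cv2.resize(b,(300,281))]))
P=[]
for c in ["scene","side"]:
    d=dict(np.load(c+".npz")); P.append((cloud(d),d["image"]))
def box(name,lo,hi):
    for p,im in P:
        m=np.all((p>lo)&(p<hi),-1); q=p[m]
        if len(q)<8: print(name,"few");continue
        r=cv2.minAreaRect(q[:,:2].astype(np.float32)*1000)
        print(name,len(q),np.round(np.array(r[0]),1),np.round(r[1],1),round(r[2],1),"z",np.round(np.percentile(q[:,2],[2,50,98]),3))
box("drawer top",[.42,.03,.128],[.54,.15,.145])
box("knob",[.42,.03,.150],[.54,.15,.18])
box("knobtop",[.42,.03,.160],[.54,.15,.18])
box("leverhi",[.42,.24,.125],[.56,.34,.21])
box("levertop",[.42,.24,.185],[.56,.34,.21])
box("cheeks",[.38,-.02,.112],[.58,.20,.127])
box("board",[.36,-.05,.014],[.62,.4,.021])
box("lookalike",[.6,.1,.15],[.72,.23,.18])
# mat circle fits
for c in ["scene","side"]:
    d=dict(np.load(c+".npz"));p=cloud(d)
    eyes.get_image(c);s=nets.silhouettes(c,"mat")[0];q=p[s["mask"]];q=q[(abs(q[:,2]-.004)<.006)]
    print("mat",cv2.minEnclosingCircle((q[:,:2]*1000).astype(np.float32)),np.median(q[:,2]))
E
```

```text
drawer top 465 [464.2  89.9] [84.1 78.1] 89.5 z [0.128 0.138 0.144]
drawer top 782 [476.3  87.2] [88.9 58.9] 86.2 z [0.129 0.138 0.144]
knob 105 [476.4  89. ] [13.6 34.9] 85.9 z [0.151 0.164 0.168]
knob 207 [472.6  89.7] [15.5 34.2] 85.6 z [0.151 0.164 0.167]
knobtop 72 [476.4  89. ] [13.5 34.9] 85.9 z [0.16  0.166 0.168]
knobtop 143 [472.9  89.5] [15.2 33.5] 86.2 z [0.16  0.164 0.167]
leverhi 389 [493.1 291.1] [22.6 26. ] 10.0 z [0.127 0.166 0.195]
leverhi 515 [487.9 292.3] [24.2 19.7] 82.0 z [0.127 0.175 0.195]
levertop 94 [491.6 291.8] [24.2 21.7] 87.2 z [0.185 0.192 0.195]
levertop 200 [488.4 292.3] [24.2 18.7] 81.9 z [0.186 0.193 0.196]
cheeks 661 [475.3  87.7] [102.6 118.8] 85.4 z [0.113 0.124 0.127]
cheeks 1447 [472.1  88.8] [103.3 115.8] 84.8 z [0.113 0.124 0.127]
board 1909 [483.2 178.2] [301.  152.5] 85.8 z [0.015 0.018 0.021]
board 5135 [480.  179.4] [300.5 151.9] 85.5 z [0.015 0.018 0.021]
lookalike few
lookalike few
mat ((511.0227966308594, -278.5941467285156), 126.1229476928711) 0.005279915375601019
mat ((515.6174926757812, -279.25384521484375), 124.02881622314453) 0.004145978130246586
```

View pics/both.png

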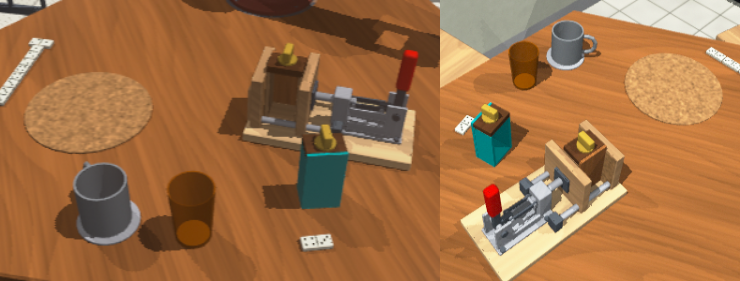

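```bash
cat >> h.py <<'E'
def down(az,tilt=0):
    """tool down, tool y at azimuth az (deg); tilt (deg) turns about tool y"""
    a=np.radians(az); y=np.array([np.cos(a),np.sin(a),0]); z=np.array([0,0,-1.]); x=np.cross(y,z)
    return R.from_matrix(np.stack([x,y,z],1))*R.from_euler("y",tilt,degrees=True)
def plan(wps,start=None):
    """wps: (pos, Rotation, opening, rows)"""
    if start is None:
        o=ctrl.get_obs(); start=(o["tool_pos"],R.from_rotvec(o["tool_rot"]))
    p,r=np.array(start[0]),start[1]; out=[]
    for tp,tr,g,n in wps:
        p0,r0=p,r; w=(r0.inv()*tr).as_rotvec()
        for i in range(1,n+1):
            gp=p0+(np.array(tp)-p0)*i/n; gr=r0*R.from_rotvec(w*i/n)
            s=np.round(r.inv().apply(gp-p)/.06,2); t=np.round((r.inv()*gr).as_rotvec()/.1,2)
            if max(abs(s).max(),abs(t).max())>1: print("OVER",s,t)
            out.append([*s,*t,g]); p=p+r.apply(s*.06); r=r*R.from_rotvec(t*.1)
    for i in range(0,len(out),20):
        print("["+", ".join(f"{v+0:g}" for row in out[i:i+20] for v in row)+"]")
    return p,r
E
python3 - <<'E'
from h import *
V=np.array([.4826,.1938,0]); vy=np.array([.075,.9972,0]); D=down(85.7)
def T(y,z): return V+vy*y+np.array([0,0,z])
s=plan([(T(.035,.245),D,0,9),(T(.035,.150),D,0,2)])
w=[]
for th in np.linspace(0,1.57,16):
    u=np.array([np.sin(th),np.cos(th)]);n=np.array([-np.cos(th),np.sin(th)])
    c=np.array([.096,.072])+.08*u+.012*n-np.array([.0145,0]); w.append((T(*c),D,0,1))
plan(w,s)
E
```

```text
[-0.78, -0.54, -0.03, 0, 0, -0.18, 0, -0.76, -0.55, -0.02, 0, 0, -0.17, 0, -0.76, -0.56, -0.03, 0, 0, -0.18, 0, -0.75, -0.58, -0.02, 0, 0, -0.17, 0, -0.73, -0.59, -0.03, 0, 0, -0.18, 0, -0.73, -0.61, -0.02, 0, 0, -0.17, 0, -0.72, -0.61, -0.03, 0, 0, -0.18, 0, -0.7, -0.63, -0.02, 0, 0, -0.17, 0, -0.7, -0.64, -0.03, 0, 0, -0.18, 0, 0, 0, 0.79, 0, 0, 0, 0, 0, 0, 0.79, 0, 0, 0, 0]
[0, 0.57, -0.03, 0, 0, 0, 0, 0, 0.14, -0.01, 0, 0, 0, 0, 0, 0.14, 0, 0, 0, 0, 0, 0, 0.14, 0.01, 0, 0, 0, 0, 0, 0.14, 0.04, 0, 0, 0, 0, 0, 0.13, 0.04, 0, 0, 0, 0, 0, 0.13, 0.06, 0, 0, 0, 0, 0, 0.12, 0.07, 0, 0, 0, 0, 0, 0.12, 0.08, 0, 0, 0, 0, 0, 0.1, 0.1, 0, 0, 0, 0, 0, 0.09, 0.1, 0, 0, 0, 0, 0, 0.09, 0.12, 0, 0, 0, 0, 0, 0.07, 0.12, 0, 0, 0, 0, 0, 0.05, 0.13, 0, 0, 0, 0, 0, 0.05, 0.14, 0, 0, 0, 0, 0, 0.02, 0.13, 0, 0, 0, 0]
```

Call:
jog_arm:
  commands: [-0.78, -0.54, -0.03, 0, 0, -0.18, 0, -0.76, -0.55, -0.02, 0, 0, -0.17, 0, -0.76, -0.56, -0.03, 0, 0, -0.18, 0, -0.75, -0.58, -0.02, 0, 0, -0.17, 0, -0.73, -0.59, -0.03, 0, 0, -0.18, 0, -0.73, -0.61, -0.02, 0, 0, -0.17, 0, -0.72, -0.61, -0.03, 0, 0, -0.18, 0, -0.7, -0.63, -0.02, 0, 0, -0.17, 0, -0.7, -0.64, -0.03, 0, 0, -0.18, 0, 0, 0, 0.79, 0, 0, 0, 0, 0, 0, 0.79, 0, 0, 0, 0]

```text
t: 2.48
tool_pos: [0.4868, 0.2283, 0.1501]
tool_rot: [0.12, 3.137, 0.001]
contact_force: [0.5, 0.8, -0.2]
opening: -0.0001
grip_force: 0.0
```

Call:
jog_arm:
  commands: [0, 0.57, -0.03, 0, 0, 0, 0, 0, 0.14, -0.01, 0, 0, 0, 0, 0, 0.14, 0, 0, 0, 0, 0, 0, 0.14, 0.01, 0, 0, 0, 0, 0, 0.14, 0.04, 0, 0, 0, 0, 0, 0.13, 0.04, 0, 0, 0, 0, 0, 0.13, 0.06, 0, 0, 0, 0, 0, 0.12, 0.07, 0, 0, 0, 0, 0, 0.12, 0.08, 0, 0, 0, 0, 0, 0.1, 0.1, 0, 0, 0, 0, 0, 0.09, 0.1, 0, 0, 0, 0, 0, 0.09, 0.12, 0, 0, 0, 0, 0, 0.07, 0.12, 0, 0, 0, 0, 0, 0.05, 0.13, 0, 0, 0, 0, 0, 0.05, 0.14, 0, 0, 0, 0, 0, 0.02, 0.13, 0, 0, 0, 0]

```text
t: 4.47
tool_pos: [0.4971, 0.3579, 0.0876]
tool_rot: [0.118, 3.134, 0.012]
contact_force: [0.2, 5.4, 7.0]
opening: -0.0
grip_force: 3.4
```

Call:
jog_arm:
  commands: [0, 0, 0.05, 0, 0, 0, 0, 0, 0, 0, 0, 0, 0, 0, 0, 0, 0, 0, 0, 0, 0, 0, 0, -0.8, 0, 0, 0, 40, 0, 0, -1, 0, 0, 0, 60, 0, 0, -1, 0, 0, 0, 60]

```text
t: 5.22
tool_pos: [0.4945, 0.3547, 0.2506]
tool_rot: [-0.117, -3.139, -0.001]
contact_force: [1.6, 0.7, -0.3]
opening: 0.0546
grip_force: 0.0
```

```bash
python3 - <<'E'
from h import *
for c in ["scene","side"]:
    d=eyes.get_image(c); save(c+"2",d); p=cloud(d)
    for name,lo,hi in [("knobtop",[.42,.03,.158],[.54,.15,.18]),("cheeks",[.38,-.02,.115],[.58,.20,.126]),("lever",[.45,.31,.05],[.53,.45,.11])]:
        q=p[np.all((p>lo)&(p<hi),-1)]
        if len(q)<8: print(name,"few");continue
        r=cv2.minAreaRect(q[:,:2].astype(np.float32)*1000)
        print(name,len(q),np.round(r[0],1),np.round(r[1],1),round(r[2],1),"z",np.round(np.percentile(q[:,2],[2,50,98]),3))
a=cv2.imread("pics/scene2.png")[140:290,260:440]
b=cv2.imread("pics/side2.png")[240:420,190:390]
cv2.imwrite("pics/b2.png",np.hstack([cv2.resize(a,(480,400)),cv2.resize(b,(300,400))[:, :]]))
print(ctrl.get_obs()["tool_pos"])
E
```

```text
knobtop 78 [473.1  89.4] [13.8 37.9] 86.5 z [0.158 0.165 0.168]
cheeks 573 [476.  104.4] [135.5 119.2] 85.4 z [0.116 0.124 0.126]
lever 535 [497.6 359.9] [99.2 23.7] 86.6 z [0.063 0.079 0.086]
knobtop 158 [472.6  89.8] [14.1 34.8] 87.0 z [0.158 0.164 0.167]
cheeks 1239 [474.6 104.8] [137.2 117.6] 85.7 z [0.116 0.124 0.126]
lever 881 [493.8 360.6] [101.5  20.2] 85.7 z [0.067 0.082 0.086]
[0.49834978 0.35688732 0.25941334]
```

View pics/b2.png

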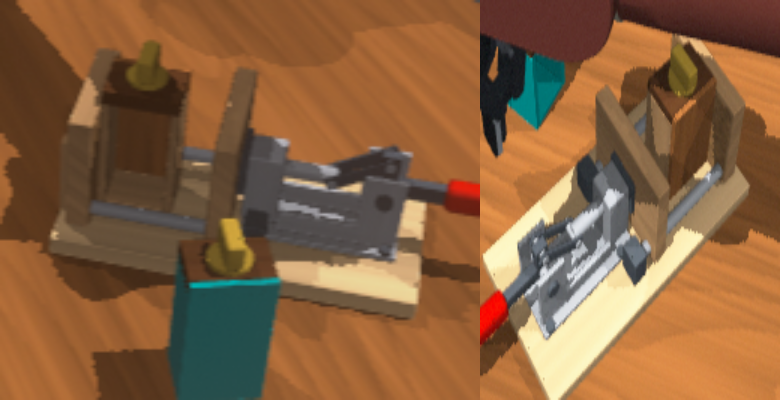

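```bash
python3 - <<'E'
from h import *
D=down(86); k=np.array([.4735,.0895,0]); z=lambda h:np.array([0,0,h])
plan([(k+z(.26),D,60,7),(k+z(.147),D,60,5)])
E
```

```text
[0.01, -0.64, -0.01, 0.01, 0.02, -0.01, 60, 0.01, -0.64, 0, 0.02, 0.02, 0, 60, 0.02, -0.64, -0.01, 0.01, 0.02, -0.01, 60, 0.01, -0.64, 0, 0.01, 0.02, -0.01, 60, 0.01, -0.64, -0.01, 0.02, 0.01, 0, 60, 0.02, -0.64, 0, 0.01, 0.02, -0.01, 60, 0.01, -0.63, 0, 0.01, 0.02, -0.01, 60, 0, 0, 0.38, 0, 0, 0, 60, 0, 0, 0.37, 0, 0, 0, 60, 0, 0, 0.38, 0, 0, 0, 60, 0, 0, 0.37, 0, 0, 0, 60, 0, -0.01, 0.38, 0, 0, 0, 60]
```

Call:
jog_arm:
  commands: [0.01, -0.64, -0.01, 0.01, 0.02, -0.01, 60, 0.01, -0.64, 0, 0.02, 0.02, 0, 60, 0.02, -0.64, -0.01, 0.01, 0.02, -0.01, 60, 0.01, -0.64, 0, 0.01, 0.02, -0.01, 60, 0.01, -0.64, -0.01, 0.02, 0.01, 0, 60, 0.02, -0.64, 0, 0.01, 0.02, -0.01, 60, 0.01, -0.63, 0, 0.01, 0.02, -0.01, 60, 0, 0, 0.38, 0, 0, 0, 60, 0, 0, 0.37, 0, 0, 0, 60, 0, 0, 0.38, 0, 0, 0, 60, 0, 0, 0.37, 0, 0, 0, 60, 0, -0.01, 0.38, 0, 0, 0, 60, 0, 0, 0, 0, 0, 0, 60]

```text
t: 6.95
tool_pos: [0.4666, 0.0861, 0.1368]
tool_rot: [-0.109, -3.121, 0.013]
contact_force: [0.2, 0.5, 0.7]
opening: 0.0597
grip_force: 0.0
```

```bash
python3 - <<'E'
from h import *
D=down(86); k=np.array([.4735,.0895,.147])
o=ctrl.get_obs();print(o["tool_pos"],o["tool_rot"],o["contact_force"])
plan([(k,D,60,2)])
E
```

```text
[0.46662433 0.08612989 0.13683622] [-0.10915952 -3.12137537  0.01307633] [0.15433549 0.50906513 0.66199796]
[-0.05, 0.03, -0.09, -0.05, -0.09, 0, 60, -0.06, 0.03, -0.08, -0.04, -0.09, 0, 60]
```

Call:
jog_arm:
  commands: [-0.05, 0.03, -0.09, -0.05, -0.09, 0, 60, -0.06, 0.03, -0.08, -0.04, -0.09, 0, 60, 0, 0, 0, 0, 0, 0, 60]

```text
t: 7.32
tool_pos: [0.4767, 0.0894, 0.1515]
tool_rot: [0.109, 3.131, 0.0]
contact_force: [-0.5, -0.3, 0.4]
opening: 0.06
grip_force: 0.0
```

Call:
jog_arm:
  commands: [0.04, 0, 0.06, 0, 0.06, 0, 60, 0, 0, 0, 0, 0, 0, 60, 0, 0, 0, 0, 0, 0, 60]

```text
t: 7.7
tool_pos: [0.4728, 0.0894, 0.1457]
tool_rot: [-0.109, -3.138, -0.0]
contact_force: [0.1, -0.3, 0.0]
opening: 0.06
grip_force: 0.0
```

Call:
jog_arm:
  commands: [0, 0, 0, 0, 0, 0, 8, 0, 0, 0, 0, 0, 0, 8, 0, 0, 0, 0, 0, 0, 8, 0, 0, 0, 0, 0, 0, 8, 0, 0, 0, 0, 0, 0, 8, 0, 0, -0.1, 0, 0, 0, 8, 0, 0, 0, 0, 0, 0, 8]
  newtons: 60

```text
t: 8.57
tool_pos: [0.4728, 0.0895, 0.1518]
tool_rot: [-0.11, -3.138, -0.0]
contact_force: [-0.5, 0.5, -2.7]
opening: 0.0128
grip_force: 60.8
```

```bash
python3 - <<'E'
from h import *
D=down(86); E=down(61.5)
s=plan([([.474,.0905,.285],D,8,5),([.513,-.278,.285],E,8,14)])
E
```

```text
[0, 0, -0.44, 0, 0, 0, 8, -0.01, 0.01, -0.45, 0, -0.01, 0, 8, 0, 0, -0.44, 0, 0, 0, 8, 0, 0.01, -0.45, 0, 0, 0, 8, -0.01, 0, -0.44, 0, 0, 0, 8, -0.08, -0.43, 0, 0, 0, 0.31, 8, -0.09, -0.44, 0, 0, 0, 0.3, 8, -0.1, -0.43, 0, 0, 0, 0.31, 8, -0.12, -0.42, 0, 0, 0, 0.3, 8, -0.12, -0.42, 0, 0, 0, 0.31, 8, -0.15, -0.42, 0, 0, 0, 0.3, 8, -0.15, -0.41, 0, 0, 0, 0.31, 8, -0.17, -0.41, 0, 0, 0, 0.3, 8, -0.18, -0.41, 0, 0, 0, 0.31, 8, -0.19, -0.39, 0, 0, 0, 0.3, 8, -0.2, -0.39, 0, 0, 0, 0.31, 8, -0.22, -0.39, 0, 0, 0, 0.31, 8, -0.23, -0.38, 0, 0, 0, 0.3, 8, -0.23, -0.37, 0, 0, 0, 0.31, 8]
```

Call:
jog_arm:
  commands: [0, 0, -0.44, 0, 0, 0, 8, -0.01, 0.01, -0.45, 0, -0.01, 0, 8, 0, 0, -0.44, 0, 0, 0, 8, 0, 0.01, -0.45, 0, 0, 0, 8, -0.01, 0, -0.44, 0, 0, 0, 8, -0.08, -0.43, 0, 0, 0, 0.31, 8, -0.09, -0.44, 0, 0, 0, 0.3, 8, -0.1, -0.43, 0, 0, 0, 0.31, 8, -0.12, -0.42, 0, 0, 0, 0.3, 8, -0.12, -0.42, 0, 0, 0, 0.31, 8, -0.15, -0.42, 0, 0, 0, 0.3, 8, -0.15, -0.41, 0, 0, 0, 0.31, 8, -0.17, -0.41, 0, 0, 0, 0.3, 8, -0.18, -0.41, 0, 0, 0, 0.31, 8, -0.19, -0.39, 0, 0, 0, 0.3, 8, -0.2, -0.39, 0, 0, 0, 0.31, 8, -0.22, -0.39, 0, 0, 0, 0.31, 8, -0.23, -0.38, 0, 0, 0, 0.3, 8, -0.23, -0.37, 0, 0, 0, 0.31, 8]

```text
t: 10.95
tool_pos: [0.5129, -0.2792, 0.2847]
tool_rot: [-0.776, -3.044, -0.001]
contact_force: [0.5, -0.6, -3.4]
opening: 0.0123
grip_force: 60.8
```

Call:
jog_arm:
  commands: [0, 0, 0, 0, 0, 0, 8, 0, 0, 0, 0, 0, 0, 8]

```text
t: 11.2
tool_pos: [0.5128, -0.278, 0.2849]
tool_rot: [-0.774, -3.044, -0.001]
contact_force: [-0.6, -0.8, -3.5]
opening: 0.0126
grip_force: 60.8
```

```bash
python3 - <<'E'
from h import *
o=ctrl.get_obs();print(o["tool_pos"],o["tool_rot"],o["contact_force"],o["opening"])
d=eyes.get_image("scene");save("s3",d)
e=eyes.get_image("side");save("s3b",e)
cv2.imwrite("pics/b3.png",np.hstack([cv2.resize(d["image"][20:300,60:300,::-1],(343,400)),cv2.resize(e["image"][20:300,330:560,::-1],(329,400))]))
plan([([.513,-.278,.137],down(61.5),8,7)])
E
```

```text
[ 0.51281362 -0.27800866  0.28490398] [-7.74086374e-01 -3.04417376e+00 -1.18898941e-03] [-0.56634741 -0.80668366 -3.45859662] 0.01263172938766847
[0, 0, 0.35, 0, 0, 0, 8, 0, 0, 0.36, 0, 0, 0, 8, 0, 0, 0.35, 0, 0, 0, 8, 0, 0, 0.35, 0, 0, 0, 8, 0, -0.01, 0.35, 0, 0, 0, 8, -0.01, 0, 0.36, 0, 0, 0, 8, 0, 0, 0.35, 0, 0, 0, 8]
```

View pics/b3.png

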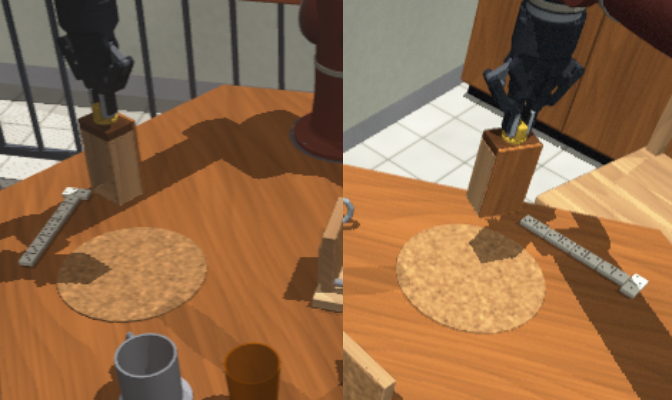

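Call:
jog_arm:
  commands: [0, 0, 0.35, 0, 0, 0, 8, 0, 0, 0.36, 0, 0, 0, 8, 0, 0, 0.35, 0, 0, 0, 8, 0, 0, 0.35, 0, 0, 0, 8, 0, -0.01, 0.35, 0, 0, 0, 8, -0.01, 0, 0.36, 0, 0, 0, 8, 0, 0, 0.35, 0, 0, 0, 8, 0, 0, 0, 0, 0, 0, 8]

```text
t: 12.3
tool_pos: [0.512, -0.2781, 0.1345]
tool_rot: [-0.773, -3.041, -0.002]
contact_force: [0.4, -1.0, -2.9]
opening: 0.0128
grip_force: 60.8
```

Call:
jog_arm:
  commands: [0, 0, 0.02, 0, 0, 0, 8, 0, 0, 0.02, 0, 0, 0, 8, 0, 0, 0.02, 0, 0, 0, 8]

```text
t: 12.68
tool_pos: [0.5135, -0.2791, 0.1341]
tool_rot: [0.774, 3.044, -0.001]
contact_force: [0.0, 0.8, -3.1]
opening: 0.0127
grip_force: 60.8
```

Call:
jog_arm:
  commands: [0, 0, 0.02, 0, 0, 0, 8, 0, 0, 0.02, 0, 0, 0, 8, 0, 0, 0, 0, 0, 0, 8]

```text
t: 13.05
tool_pos: [0.5134, -0.2792, 0.1321]
tool_rot: [0.774, 3.044, -0.001]
contact_force: [-1.7, 0.9, 4.6]
opening: 0.0125
grip_force: 61.6
```

Call:
jog_arm:
  commands: [0, 0, 0, 0, 0, 0, 30, 0, 0, 0, 0, 0, 0, 50, 0, 0, 0, 0, 0, 0, 50, 0, 0, 0, 0, 0, 0, 50, 0, 0, 0, 0, 0, 0, 50, 0, 0, -0.5, 0, 0, 0, 60, 0, 0, -1, 0, 0, 0, 85, 0, 0, -1, 0, 0, 0, 85, 0, 0, -0.5, 0, 0, 0, 85, 0, 0, 0, 0, 0, 0, 85, 0, 0, 0, 0, 0, 0, 85]

```text
t: 14.42
tool_pos: [0.5126, -0.2785, 0.3093]
tool_rot: [-0.773, -3.043, -0.001]
contact_force: [-0.3, 0.2, -0.2]
opening: 0.085
grip_force: 0.0
```

```bash
python3 - <<'E'
from h import *
o=ctrl.get_obs();print(o["t"],o["tool_pos"],o["q"],o["contact_force"])
for c in ["scene","side"]:
    d=eyes.get_image(c); save(c+"4",d); p=cloud(d)
    for name,lo,hi in [("knobtop",[.42,-.4,.145],[.6,-.2,.157]),("front",[.42,-.4,.119],[.6,-.2,.127]),("body",[.42,-.4,.02],[.6,-.2,.127])]:
        q=p[np.all((p>lo)&(p<hi),-1)]
        if len(q)<8: print(name,"few");continue
        r=cv2.minAreaRect(q[:,:2].astype(np.float32)*1000)
        print(name,len(q),np.round(r[0],1),np.round(r[1],1),round(r[2],1),"z",np.round(np.percentile(q[:,2],[2,50,98]),3))
g=np.array([.513,-.278]); 
plan([([.513,-.278,.30],down(61.5),85,2),([.60,-.325,.30],down(61.5,45),85,8)])
E
```

```text
14.425 [ 0.51261588 -0.27853548  0.30925619] [-6.25255732e-01 -7.87868831e-02  1.61462007e+00 -1.38269526e-05
  1.60808004e+00 -1.69824015e+00] [-0.29230026  0.24371273 -0.17550639]
knobtop 94 [ 516.2 -279.4] [15.2 33.8] 66.0 z [0.145 0.151 0.154]
front 270 [ 516.  -279.7] [68.  53.8] 58.8 z [0.119 0.125 0.127]
body 1412 [ 515.9 -279.9] [69.4 54. ] 60.9 z [0.022 0.078 0.126]
knobtop 90 [ 513.9 -278.5] [14.6 37.3] 64.2 z [0.146 0.15  0.153]
front 357 [ 513.2 -278.7] [66.3 53.3] 61.7 z [0.12  0.124 0.127]
body 1563 [ 512.8 -278.2] [68.4 54.4] 60.1 z [0.023 0.087 0.126]
[0, 0, 0.07, 0, -0.02, 0, 85, -0.01, 0.01, 0.07, 0.01, -0.02, 0, 85, -0.21, 0, 0, 0, 0.98, 0, 85, -0.2, 0, -0.02, 0, 0.98, 0, 85, -0.2, 0, -0.04, 0, 0.98, 0, 85, -0.2, 0, -0.06, 0, 0.99, 0, 85, -0.19, 0, -0.08, 0, 0.98, 0, 85, -0.18, 0, -0.1, 0, 0.98, 0, 85, -0.17, 0, -0.11, 0, 0.98, -0.01, 85, -0.16, 0, -0.13, 0, 0.98, 0, 85]
```

Call:
jog_arm:
  commands: [-0.21, 0, 0, 0, 0.98, 0, 85, -0.2, 0, -0.02, 0, 0.98, 0, 85, -0.2, 0, -0.04, 0, 0.98, 0, 85, -0.2, 0, -0.06, 0, 0.99, 0, 85, -0.19, 0, -0.08, 0, 0.98, 0, 85, -0.18, 0, -0.1, 0, 0.98, 0, 85, -0.17, 0, -0.11, 0, 0.98, 0, 85, -0.16, 0, -0.13, 0, 0.98, 0, 85, 0, 0, 0, 0, 0, 0, 85, 0, 0, 0, 0, 0, 0, 85, 0, 0, 0, 0, 0, 0, 85]

```text
t: 15.9
tool_pos: [0.5994, -0.3257, 0.3127]
tool_rot: [-0.584, -2.299, -0.241]
contact_force: [0.4, 0.6, 0.4]
opening: 0.0847
grip_force: 0.0
```

```bash
python3 - <<'E'
from h import *
o=ctrl.get_obs();print(o["tool_pos"],o["q"],o["contact_force"])
rad=np.array([.879,-.477,0]); up=np.array([0,0,1.])
c=np.array([.5145,-.279,.004]); T=down(61,45)
z=T.as_matrix()[:,2]; print(z)
G=c+rad*.005+up*.092; tcp=G+.0187*z
print(tcp, T.as_rotvec())
plan([(tcp-.11*z,T,85,5),(tcp,T,85,8)])
E
```

```text
[ 0.59940913 -0.32567072  0.31274658] [-0.58216262  0.66149069  0.85661066 -0.08849696  2.4019204  -1.6960781 ] [0.42443942 0.64949128 0.38611368]
[-0.61844953  0.34281217 -0.70710678]
[ 0.50732999 -0.27497441  0.0827771 ] [-0.5933506  -2.29431655 -0.24577387]
[-0.29, 0, 0.42, -0.01, 0.01, 0.01, 85, -0.3, 0, 0.43, -0.01, 0, 0.01, 85, -0.29, 0, 0.42, -0.02, 0.01, 0.01, 85, -0.29, 0, 0.43, -0.01, 0.01, 0.02, 85, -0.3, 0, 0.42, -0.01, 0, 0.01, 85, 0, 0, 0.23, 0, 0, 0, 85, 0, 0, 0.23, 0, 0, 0, 85, 0, 0, 0.23, 0, 0, 0, 85, 0, 0, 0.23, 0, 0, 0, 85, 0, 0, 0.22, 0, 0, 0, 85, 0, 0, 0.23, 0, 0, 0, 85, 0, 0, 0.23, 0, 0, 0, 85, 0, 0, 0.23, 0, 0, 0, 85]
```

Call:
jog_arm:
  commands: [-0.29, 0, 0.42, -0.01, 0.01, 0.01, 85, -0.3, 0, 0.43, -0.01, 0, 0.01, 85, -0.29, 0, 0.42, -0.02, 0.01, 0.01, 85, -0.29, 0, 0.43, -0.01, 0.01, 0.02, 85, -0.3, 0, 0.42, -0.01, 0, 0.01, 85, 0, 0, 0, 0, 0, 0, 85, 0, 0, 0, 0, 0, 0, 85]

```text
t: 16.77
tool_pos: [0.5759, -0.3129, 0.1611]
tool_rot: [-0.594, -2.294, -0.245]
contact_force: [0.6, 0.1, 0.3]
opening: 0.0851
grip_force: 0.0
```

```bash
python3 - <<'E'
from h import *
o=ctrl.get_obs();print(o["tool_pos"],o["q"],o["contact_force"])
rad=np.array([.879,-.477,0]); up=np.array([0,0,1.])
c=np.array([.5145,-.279,.004]); T=down(61,45)
z=T.as_matrix()[:,2]
tcp=c+rad*.008+up*.095+.0187*z
print(tcp,tcp-.106*z)
plan([(tcp,T,85,9)])
d=eyes.get_image("scene");e=eyes.get_image("side")
cv2.imwrite("pics/b5.png",np.hstack([cv2.resize(d["image"][20:300,60:300,::-1],(343,400)),cv2.resize(e["image"][20:300,330:560,::-1],(329,400))]))
E
```

```text
[ 0.57591202 -0.31288352  0.16106223] [-0.58668826  0.68323979  1.07888733 -0.06871262  2.16187361 -1.66590673] [0.64317622 0.10244557 0.30944224]
[ 0.50996699 -0.27640541  0.0857771 ] [ 0.57552264 -0.3127435   0.16073042]
[0, 0, 0.2, 0, 0, 0, 85, 0, 0, 0.19, 0, 0, 0, 85, 0, 0, 0.2, 0, 0, 0, 85, 0, 0, 0.2, 0, 0, 0, 85, 0, 0, 0.2, 0, 0, 0, 85, 0, 0, 0.19, 0, 0, 0, 85, 0, 0, 0.2, 0, 0, 0, 85, 0, 0, 0.2, 0, 0, 0, 85, 0, 0, 0.2, 0, 0, 0, 85]
```

View pics/b5.png

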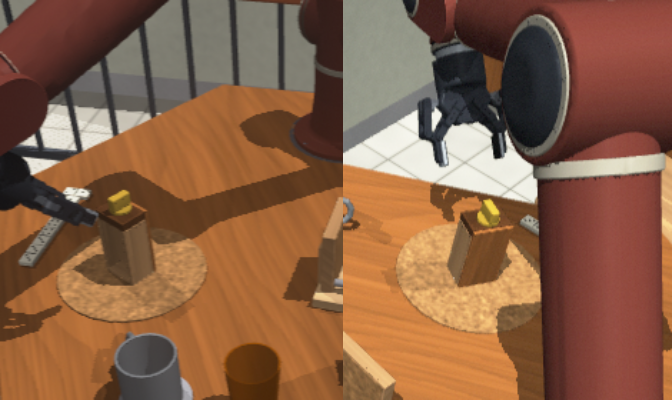

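Call:
jog_arm:
  commands: [0, 0, 0.2, 0, 0, 0, 85, 0, 0, 0.19, 0, 0, 0, 85, 0, 0, 0.2, 0, 0, 0, 85, 0, 0, 0.2, 0, 0, 0, 85, 0, 0, 0.2, 0, 0, 0, 85, 0, 0, 0.19, 0, 0, 0, 85, 0, 0, 0.2, 0, 0, 0, 85, 0, 0, 0.2, 0, 0, 0, 85, 0, 0, 0.2, 0, 0, 0, 85, 0, 0, 0, 0, 0, 0, 85, 0, 0, 0, 0, 0, 0, 85]

```text
t: 18.25
tool_pos: [0.5094, -0.2761, 0.0836]
tool_rot: [-0.593, -2.292, -0.246]
contact_force: [0.5, -0.4, 0.2]
opening: 0.085
grip_force: 0.0
```

Call:
jog_arm:
  commands: [0, 0, 0, 0, 0, 0, 74, 0, 0, 0, 0, 0, 0, 70, 0, 0, 0, 0, 0, 0, 67, 0, 0, 0, 0, 0, 0, 65, 0, 0, 0, 0, 0, 0, 63, 0, 0, 0, 0, 0, 0, 55, 0, 0, 0, 0, 0, 0, 55, 0, 0, 0, 0, 0, 0, 55, 0, 0, 0, 0, 0, 0, 55]
  newtons: 70

```text
t: 19.38
tool_pos: [0.5094, -0.2762, 0.0837]
tool_rot: [-0.593, -2.292, -0.246]
contact_force: [-0.2, -2.9, 3.0]
opening: 0.063
grip_force: 76.6
```

```bash
python3 - <<'E'
from h import *
o=ctrl.get_obs();print(o["tool_pos"],o["opening"],o["grip_force"])
p0=o["tool_pos"]; r0=R.from_rotvec(o["tool_rot"]); G=p0+r0.apply([0,0,-.0187]); print("G",G)
rad=np.array([.879,-.477,0]); up=np.array([0,0,1.])
m=np.array([.514,-.279,0])+.012*rad     # final middle
gx=np.dot(G-np.array([.5145,-.279,.004]),rad); gz=G[2]-.004; print("grasp in drawer",gx,gz)
Gf=m-(gz-.06)*rad+up*(.004+.025+gx)
s=(p0,r0); mid=G.copy(); mid[2]=.19
w=[(p0+up*.06,r0,55,4)]
N=18
G1=G+up*.06; G2=Gf.copy(); G2[2]=.16
for i in range(1,N+1):
    f=i/N; r=r0*R.from_euler("y",-90*f,degrees=True); g=G1+(G2-G1)*f
    w.append((g+r.apply([0,0,.0187]),r,55,1))
s=plan(w)
print("end",s[0],"Gf",Gf, "tcp final",Gf+s[1].apply([0,0,.0187]))
E
```

```text
[ 0.50936016 -0.27624254  0.08370893] 0.06299952612766789 76.58309161663055
G [ 0.52095023 -0.28266025  0.09690641]
grasp in drawer 0.007415686426340898 0.09290640548038258
[0.18, 0, -0.18, 0, 0, 0, 55, 0.17, 0, -0.17, 0, 0, 0, 55, 0.18, 0, -0.18, 0, 0, 0, 55, 0.18, 0, -0.18, 0, 0, 0, 55, -0.01, 0, 0.02, 0, -0.87, 0, 55, 0, 0, 0.01, 0, -0.88, 0, 55, -0.01, 0, 0.02, 0, -0.87, 0, 55, 0, 0, 0, 0, -0.87, 0, 55, 0, 0, 0.01, 0, -0.87, 0, 55, 0, 0, 0.01, 0, -0.88, 0, 55, 0, 0, 0, 0, -0.87, 0, 55, 0, 0, 0, 0, -0.87, 0, 55, 0, 0, 0, 0, -0.87, 0, 55, 0, 0, 0, 0, -0.88, 0, 55, 0, 0, -0.01, 0, -0.87, 0, 55, -0.01, 0, -0.01, 0, -0.87, 0, 55, 0, 0, -0.01, 0, -0.87, 0, 55, 0, -0.01, -0.01, 0, -0.88, 0, 55, -0.01, 0, -0.02, 0, -0.87, 0, 55, 0, 0, -0.01, 0, -0.87, 0, 55]
[-0.01, 0, -0.02, 0, -0.88, 0, 55, -0.01, 0, -0.02, 0, -0.87, 0, 55]
end [ 0.50730104 -0.27574369  0.14672079] Gf [ 0.49562327 -0.26902764  0.03641569] tcp final [ 0.5071636  -0.27543587  0.02317011]
```

Call:
jog_arm:
  commands: [0.18, 0, -0.18, 0, 0, 0, 55, 0.17, 0, -0.17, 0, 0, 0, 55, 0.18, 0, -0.18, 0, 0, 0, 55, 0.18, 0, -0.18, 0, 0, 0, 55, -0.01, 0, 0.02, 0, -0.87, 0, 55, 0, 0, 0.01, 0, -0.88, 0, 55, -0.01, 0, 0.02, 0, -0.87, 0, 55, 0, 0, 0, 0, -0.87, 0, 55, 0, 0, 0.01, 0, -0.87, 0, 55, 0, 0, 0.01, 0, -0.88, 0, 55, 0, 0, 0, 0, -0.87, 0, 55, 0, 0, 0, 0, -0.87, 0, 55, 0, 0, 0, 0, -0.87, 0, 55, 0, 0, 0, 0, -0.88, 0, 55, 0, 0, -0.01, 0, -0.87, 0, 55, -0.01, 0, -0.01, 0, -0.87, 0, 55, 0, 0, -0.01, 0, -0.87, 0, 55, 0, -0.01, -0.01, 0, -0.88, 0, 55, -0.01, 0, -0.02, 0, -0.87, 0, 55, 0, 0, -0.01, 0, -0.87, 0, 55]

```text
t: 21.88
tool_pos: [0.5069, -0.275, 0.1439]
tool_rot: [0.637, 2.465, -0.199]
contact_force: [0.2, 0.5, -3.3]
opening: 0.0633
grip_force: 77.1
```

Call:
jog_arm:
  commands: [-0.01, 0, -0.02, 0, -0.88, 0, 55, -0.01, 0, -0.02, 0, -0.87, 0, 55, 0, 0, 0, 0, 0, 0, 55, 0, 0, 0, 0, 0, 0, 55, 0, 0, 0, 0, 0, 0, 55]

```text
t: 22.5
tool_pos: [0.5078, -0.2758, 0.1475]
tool_rot: [0.594, 2.296, -0.245]
contact_force: [0.7, -0.5, -3.0]
opening: 0.063
grip_force: 77.2
```

```bash
python3 - <<'E'
from h import *
o=ctrl.get_obs();print(o["tool_pos"],o["tool_rot"],o["q"],o["opening"],o["contact_force"])
r=R.from_rotvec(o["tool_rot"]);print(r.as_matrix())
d=eyes.get_image("scene");e=eyes.get_image("side")
cv2.imwrite("pics/b6.png",np.hstack([cv2.resize(d["image"][20:300,60:300,::-1],(343,400)),cv2.resize(e["image"][20:300,330:560,::-1],(329,400))]))
# side wall / floor tilt: points of drawer bounding
for dd in (d,e):
    p=cloud(dd);q=p[np.all((p>[.40,-.42,.06])&(p<[.62,-.15,.2]),-1)]
    s=(q-[.514,-.279,0])@np.array([.879,-.477,0])
    for a in np.arange(-.02,.08,.02):
        m=(s>a)&(s<a+.02)
        if m.sum()>5: print(round(a,2),m.sum(),np.round(np.percentile(q[m,2],[2,98]),3))
E
```

```text
[ 0.50779148 -0.27580444  0.14746138] [ 0.59353267  2.29649251 -0.24532639] [-0.68933767 -0.42688517  2.31388657  0.27384039  0.49551036 -1.94388721] 0.06302076067529103 [ 0.71812511 -0.45021591 -2.98059761]
[[-6.19922782e-01  4.84598760e-01  6.17138385e-01]
 [ 3.43297339e-01  8.74736540e-01 -3.42027664e-01]
 [-7.05579677e-01 -1.68775640e-04 -7.08630574e-01]]
-0.02 348 [0.133 0.181]
0.0 308 [0.133 0.18 ]
0.02 323 [0.133 0.181]
0.04 263 [0.132 0.181]
0.06 510 [0.131 0.181]
-0.02 67 [0.129 0.18 ]
0.0 190 [0.131 0.18 ]
0.02 252 [0.132 0.18 ]
0.04 266 [0.132 0.179]
0.06 380 [0.133 0.18 ]
```

View pics/b6.png

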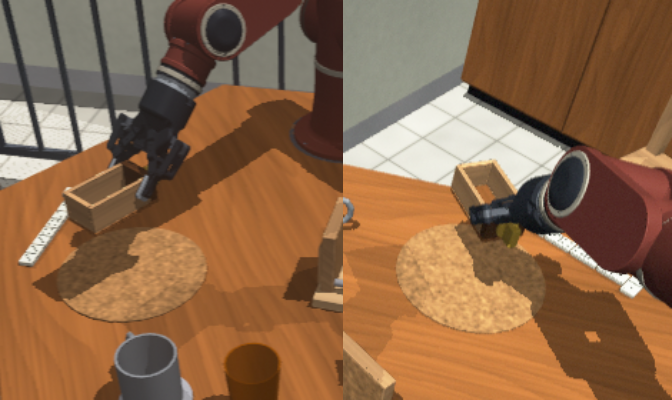

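```bash
python3 - <<'E'
from h import *
o=ctrl.get_obs()
p0=o["tool_pos"]; r0=R.from_rotvec(o["tool_rot"])
r1=down(54,-45); rad=np.array([np.cos(np.radians(-36)),np.sin(np.radians(-36)),0])
m=np.array([.514,-.279,0])+.012*rad
def tcp(h): return m-.033*rad+np.array([0,0,h])+r1.apply([0,0,.0187])
print(tcp(.0364),tcp(.1607))
plan([(tcp(.1607),r1,55,3),(tcp(.0364+.006),r1,55,12)])
E
```

```text
[ 0.50770819 -0.27442873  0.0231771 ] [ 0.50770819 -0.27442873  0.1474771 ]
[0, 0.01, 0, 0.29, -0.01, 0.29, 55, 0, 0, -0.01, 0.29, -0.01, 0.29, 55, 0, 0.01, 0, 0.28, 0, 0.29, 55, 0.12, 0, 0.12, 0, 0, 0, 55, 0.11, 0, 0.11, 0, 0, 0, 55, 0.12, 0, 0.12, 0, 0, 0, 55, 0.12, 0, 0.11, 0, 0, 0, 55, 0.11, 0, 0.12, 0, 0, 0, 55, 0.12, 0, 0.12, 0, 0, 0, 55, 0.11, 0, 0.11, 0, 0, 0, 55, 0.12, 0, 0.12, 0, 0, 0, 55, 0.12, 0, 0.11, 0, 0, 0, 55, 0.11, 0, 0.12, 0, 0, 0, 55, 0.12, 0, 0.12, 0, 0, 0, 55, 0.12, 0, 0.11, 0, 0, 0, 55]
```

Call:
jog_arm:
  commands: [0, 0.01, 0, 0.29, -0.01, 0.29, 55, 0, 0, -0.01, 0.29, -0.01, 0.29, 55, 0, 0.01, 0, 0.28, 0, 0.29, 55, 0.12, 0, 0.12, 0, 0, 0, 55, 0.11, 0, 0.11, 0, 0, 0, 55, 0.12, 0, 0.12, 0, 0, 0, 55, 0.12, 0, 0.11, 0, 0, 0, 55, 0.11, 0, 0.12, 0, 0, 0, 55, 0.12, 0, 0.12, 0, 0, 0, 55, 0.11, 0, 0.11, 0, 0, 0, 55, 0.12, 0, 0.12, 0, 0, 0, 55, 0.12, 0, 0.11, 0, 0, 0, 55, 0.11, 0, 0.12, 0, 0, 0, 55, 0.12, 0, 0.12, 0, 0, 0, 55, 0.12, 0, 0.11, 0, 0, 0, 55, 0, 0, 0, 0, 0, 0, 55, 0, 0, 0, 0, 0, 0, 55]

```text
t: 24.72
tool_pos: [0.5073, -0.274, 0.0287]
tool_rot: [0.735, 2.26, -0.304]
contact_force: [-0.1, 0.1, -3.1]
opening: 0.0634
grip_force: 77.3
```

```bash
python3 - <<'E'
from h import *
o=ctrl.get_obs();print(o["tool_pos"],o["q"],o["contact_force"])
r=R.from_rotvec(o["tool_rot"]); print((down(54,-45)*r.inv()).as_rotvec())
plan([([.5077,-.2744,.0275],down(54,-45),55,2)])
E
```

```text
[ 0.50734702 -0.27400367  0.02869477] [-0.62226077 -0.1548358   2.34731424 -0.02473711  0.16359862 -1.5415418 ] [-0.08670443  0.05157254 -3.1149616 ]
[-0.00036678  0.0004823   0.00021854]
[0, 0, 0.01, 0, 0, 0, 55, 0.01, 0, 0.01, 0, 0, -0.01, 55]
```

Call:
jog_arm:
  commands: [0.02, 0, 0.02, 0, 0, 0, 55, 0.01, 0, 0.02, 0, 0, 0, 55, 0.01, 0, 0.01, 0, 0, 0, 55, 0, 0, 0, 0, 0, 0, 55]

```text
t: 25.22
tool_pos: [0.5074, -0.2741, 0.0245]
tool_rot: [0.735, 2.261, -0.304]
contact_force: [0.3, 0.2, -3.9]
opening: 0.0637
grip_force: 77.3
```

Call:
jog_arm:
  commands: [0.01, 0, 0.01, 0, 0, 0, 55, 0.01, 0, 0.01, 0, 0, 0, 55, 0, 0, 0, 0, 0, 0, 55]

```text
t: 25.6
tool_pos: [0.5077, -0.2743, 0.0232]
tool_rot: [0.735, 2.26, -0.304]
contact_force: [-0.0, 0.6, -1.9]
opening: 0.0633
grip_force: 77.6
```

Partly touching; a little more.

Call:
jog_arm:
  commands: [0.01, 0, 0.01, 0, 0, 0, 55, 0, 0, 0, 0, 0, 0, 55]

```text
t: 25.85
tool_pos: [0.5082, -0.2746, 0.0232]
tool_rot: [0.735, 2.259, -0.304]
contact_force: [-2.1, 2.4, 3.7]
opening: 0.0634
grip_force: 78.3
```

Call:
jog_arm:
  commands: [0, 0, 0, 0, 0, 0, 68, 0, 0, 0, 0, 0, 0, 74, 0, 0, 0, 0, 0, 0, 85, 0, 0, 0, 0, 0, 0, 85, 0, 0, 0, 0, 0, 0, 85, 0, 0, 0, 0, 0, 0, 85]

```text
t: 26.6
tool_pos: [0.5074, -0.2741, 0.022]
tool_rot: [0.735, 2.261, -0.304]
contact_force: [0.2, -0.4, 0.1]
opening: 0.0852
grip_force: 0.0
```

Call:
jog_arm:
  commands: [-0.1, 0, -0.2, 0, 0, 0, 85, -0.2, 0, -0.2, 0, 0, 0, 85, -0.3, 0, -0.3, 0, 0, 0, 85, -0.4, 0, -0.4, 0, 0, 0, 85, -0.4, 0, -0.4, 0, 0, 0, 85, -0.4, 0, -0.4, 0, 0, 0, 85, -0.4, 0, -0.4, 0, 0, 0, 85, 0, 0, 0, 0, 0, 0, 85, 0, 0, 0, 0, 0, 0, 85]

```text
t: 27.72
tool_pos: [0.5036, -0.2714, 0.2117]
tool_rot: [0.736, 2.263, -0.303]
contact_force: [0.0, 0.6, -0.2]
opening: 0.0852
grip_force: 0.0
```

```bash
python3 - <<'E'
from h import *
o=ctrl.get_obs();print(o["tool_pos"],o["contact_force"])
for c in ["scene","side"]:
    d=eyes.get_image(c); p=cloud(d)
    if c=="scene": D=d
    else: e=d
    for name,lo,hi in [("rim",[.38,-.42,.046],[.65,-.15,.062]),("body",[.38,-.42,.012],[.65,-.15,.065]),("cheeks",[.38,-.02,.115],[.58,.20,.126])]:
        q=p[np.all((p>lo)&(p<hi),-1)]
        r=cv2.minAreaRect(q[:,:2].astype(np.float32)*1000)
        print(name,len(q),np.round(r[0],1),np.round(r[1],1),round(r[2],1),"z",np.round(np.percentile(q[:,2],[2,50,98]),3))
cv2.imwrite("pics/b7.png",np.hstack([cv2.resize(D["image"][20:300,60:440,::-1],(464,342)),cv2.resize(e["image"][20:300,330:560,::-1],(281,342))]))
E
```

```text
[ 0.50357273 -0.27142447  0.2116887 ] [ 0.04781185  0.62431811 -0.16555153]
rim 692 [ 515.5 -278.4] [ 69.6 146.3] 54.2 z [0.046 0.053 0.058]
body 1895 [ 514.1 -277.4] [ 69.6 149.8] 54.2 z [0.013 0.04  0.057]
cheeks 577 [476.6 104.2] [135.9 118.2] 85.4 z [0.116 0.124 0.126]
rim 625 [ 512.8 -277.6] [ 65.7 149.9] 53.3 z [0.046 0.053 0.057]
body 1550 [ 512.3 -277. ] [ 66.1 151.4] 53.4 z [0.013 0.042 0.056]
cheeks 1400 [473.8 105.2] [137.  116.5] 85.3 z [0.116 0.124 0.126]
```

View pics/b7.png

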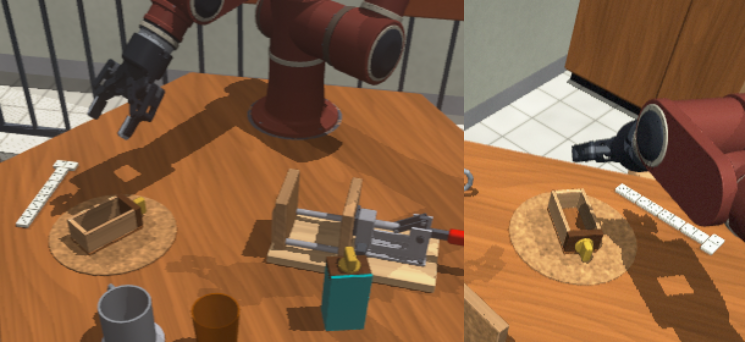

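The drawer lies flat and open side up in the middle of the mat (about pixel 105,222 in the left view). The vise is open and the gripper is clear of everything, so I'm handing in.

```bash
python3 -c "
from station import job
print(job.finish_job())"
```

```text
the job is handed in; nothing more can be done
None
```

The job is handed in: the drawer was stood on the mat and let go, and now lies open side up near its middle, with the vise open and the other items not touched; no verdict came back.

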